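# Clamp a frame moulding in the cam vice

### The arm

A 6-joint arm with a two-finger parallel gripper is mounted at the origin on the work surface. World frame = base frame: x ahead of the robot, y to its left, z up, the work surface at z = 0. Lengths are in m, angles in rad, forces in N, time in s.
With the tool pointing down it reaches from about 0.375 to 0.975 m from the base axis. Payload 3.8 kg.
Tool frame: the origin (TCP) lies on the centre line of the jaws, within the pads' length; the fingertips stand 19 mm ahead of it and the grasp point (between the pads) is the TCP (robot.tip_extent is the distance from the TCP to the fingertips, in m); y points along the fingers, x is the direction in which the jaws open and shut, and the axes are right-handed (so a half turn about y gives the same grasp; the last joint's range is limited). The gripper opens to 88 mm and grips with 3 to 60 N. Pads are 18 mm wide; open, the fingers measure 123 mm over their backs; the gripper's body (75 mm by 187 mm) begins 45 mm behind the grasp point.
Start: joints at [-1.244, 0.264, 1.604, -0, 1.274, -0.037], TCP at [0.24, -0.631, 0.258] pointing down, gripper open.
Joint ranges: [-2.63, 2.63], [-0.94, 2.18], [0.31, 2.57], [-1.31, 4.45], [0, 2.66], [-2.55, 2.55]. Speed limits (rad/s): [2.57, 2.57, 3.14, 3.14, 3.14, 3.14].

### API

Orientations are given as a unit quaternion [x, y, z, w].
In Python, from station import state, snapshot, camera_info, finish_job, robot gives the robot as it stands. The module is installed in compiled form; this text tells all that it offers.
- The arm moves only by the tool carry_out, never from a script. Its argument "plan" is a list of rows, each a list of 5 numbers: the shift along the world's x, y, z in m, then the turn about the world's z in rad, then the finger opening in m, from 0 to 0.0881. In form: [[tx, ty, tz, roll, gripper], ...]. A call has 1 to 20 rows; each row shifts and turns the commanded pose from where the row before left it; what a row does not reach is not made up. A row lasts 1/8 s, in which the tool goes at most 62.5 mm and 10.7 degrees, less where a joint would pass 70% of its speed; a pose out of reach is approached as far as the arm can. A call with a gripper value outside its range is refused whole. The fingers move at their own pace and stop on an object; "force" is the grip in N (left out, the last holds). Time passes only in rows, so rows that do not move let the fingers close. It gives the time, the measured TCP pose, the force and the opening at its end, in the units of the state.
- state(): the state, without advancing time (a new reading comes with each control period).
- snapshot(name): name is "scene" or "top" or "wrist"; returns (picture, depth): 384x512x3 uint8, red, green, blue; 384x512 float32, m along the optical axis (not along the pixel's ray), 0 where there is no reading.
- camera_info(name): a dict with "fx", "fy", "cx", "cy" (pixels), "rvec" (rotation vector, rad) and "tvec" (3), from world to camera coordinates, as OpenCV has them. Camera axes: x right, y down, z forward; pixel columns grow to the right and rows downward; lengths in m; the calibration is good to about 2 mm. A picture is of the moment at which its call begins: read the wrist's pose just before it. camera_info takes no time and is no camera call; for the wrist camera it gives the pose at the moment of the call.
- finish_job(): hands the job in, once; it reports no verdict.
The state is a dict: "time_s": time; "joint_pos": joint angles; "dq": joint speeds; "joint_torque": joint torques, N m; "eef_pos": TCP position; "eef_rot": TCP orientation; "ft_force": force on the tool from outside, world axes, zero at the start; "ft_torque": the same for the moment, N m; "opening": finger opening in m.
Only numpy, scipy, OpenCV 4.12 (cv2) and the standard library are available. Lean on these libraries where they do the work, as an engineer would, in place of code of your own. Each camera call takes 0.05 s, during which the arm holds its last target. There are 200 camera calls.

### The job

Clamp the loose short length of frame moulding in the cam vice, ready for drilling: stand it on the vice's bed between the two jaws with its length along them, then turn the crank until the follower roller has gone over the cam's nose and rests in the flat, so that the vice stays shut by itself when you let go. Feel for the flat: do not force the crank and never let it fly back; leave the other things on the bench where they are.

Things in the scene. Friction and masses are not known exactly. Their poses are not given: they have to be found in the camera images.
- moulding_mid (a point): short length of pale wooden frame moulding, loose on the bench, upright: 64 mm long (its y), 30 mm thick (its x), 40 mm high (its z; the upper 14 mm is a lip only 18 mm thick at its -x side), 0.06 kg. The point is its centre, 20 mm above its underside. It may be clamped either way round
- seat (a point): on the vice's bed (14 mm above the bench), middle of the open gap between the jaws, where the middle of the moulding's underside goes. Axes: x is the clamping direction, from the crank towards the fixed jaw; y runs along the jaws, as the moulding's length must; z up. Open gap 41 mm in x; the jaws are 50 mm long in y, so the moulding overhangs 7 mm at each end
- fixed_jaw (a point): top middle of the fixed jaw's cork face, 57 mm above the bench; axes as for seat
- vice: the grey cam vice, fixed to the bench: base plate 236 x 124 x 14 mm, origin under its centre line, axes as for seat. The crank's camshaft pushes a roller on a slide, and so the moving jaw. Slide rails, 66 mm over both and 37 mm above the bench, end 17 mm before the open moving jaw's face
- jaw: moving jaw, a 50 mm long cork-faced plate up to 56 mm above the bench, sprung (2.5 N/mm) on the follower slide; origin in the middle of its face, axes as for seat. The slide has a return spring (1.3 N/mm) and travels about 17 mm from open to the flat; over the last 6 mm the jaw presses the moulding: about 14 N in the flat, 18 N on a nose
- shaft (a point): on the upright camshaft's axis, 56 mm above the bench. Under the crank arm sits the steel cam: a lobe ending in a flat, 44 mm from the axis, with a rounded nose 22 degrees to each side. While the lobe points within about 1.5 rad of straight away from the jaws the vice is open and turns freely. Turning further, either way, the roller climbs to the first nose
- crank: hand crank; origin as shaft, its x points along the 70 mm arm to the handle; turns endlessly both ways. The handle load rises to about 10 N before the first nose, fades, pulls forward past it, is nil mid-flat and resists again to the second nose, past which the vice springs open. Let go between the noses it settles in the flat; let go before, it springs back open
- crank_grip (a point): middle of the upright round wooden handle, 23 mm thick, 68 to 130 mm above the bench (steel cap to 135), free to spin on its pin; the point is on its axis, 104 mm above the bench. The crank's hub is clamped on the plain shaft at no fixed angle: the cam's lobe points up to 1.2 rad to either side of the arm, so the handle does not tell where the flat is. From the start it takes 1.6 to 4.7 rad of turning
- offcut: bystander: a longer offcut of the same moulding, 190 mm, origin under its middle
- weight: bystander: round brass weight, 52 mm across, 52 mm high, origin under its centre
- jar: bystander: closed white jar, 48 mm across, 50 mm high, origin under its centre
- knife: bystander: orange snap-off knife, 140 mm long, lying flat, origin under its middle
Things that resemble listed ones, but are neither listed nor needed, are in the scene too. What is meant by the part that bears moulding_mid is not pink or red, and is the smaller of those in its own colour.

How it is judged:
On the way:
1. the moulding stands on the bed between the jaws (x of moulding_mid in the frame of seat between -0.012 and 0.012 m and y of moulding_mid in the frame of seat between -0.015 and 0.015 m and z of moulding_mid in the frame of seat below 0.024 m and contact force between the fingers and moulding below 0.1 N), for 0.2 s.
At the end, for the whole second after the job is handed in: The moulding stands upright on the bed (underside within 4 mm of it), within 0.1 rad of square between the jaws and within 15 mm of the jaws' middle along them; the crank is let go and at rest with the roller in the cam's flat, so that the jaw presses the moulding with 11 to 16.8 N (contact force between jaw and moulding between 11 and 16.8 N and angular speed of crank below 0.05 rad/s and y of moulding_mid in the frame of seat between -0.015 and 0.015 m and z of moulding_mid in the frame of seat between 0.016 and 0.024 m and angle between moulding_mid's own z axis and vertical below 0.1 rad and angle between the y axis of moulding_mid and the y axis of seat, either way round below 0.1 rad); the robot touches nothing.
It fails at once if the crank is forced: the fingers' forces on it, grip included, add up to more than 150 N (contact force between the fingers and crank above 150 N).
It fails at once if the crank flies: it is let go under load and spins faster than 5 rad/s (angular speed of crank above 5 rad/s).
It fails at once if a bystander is pushed more than 25 mm from its place (distance of any of offcut, weight, jar, knife from where it was at the start of the episode above 0.025 m).
It also fails if it takes over 67 s, if anything falls off the work surface, if the arm or the gripper's body presses on something with over 40 N, if the wrist force passes 120 N, or if a joint passes its speed limit or range.

## Working session

There is one attempt and no reset: what is moved stays moved. The work goes in short steps, Python scripts to look and compute and a tool call to move; the robot and the scene stay as the last step left them, time stands still between calls to the robot, and variables do not carry over. Pictures are saved under pics/ and viewed, about 8 in all and at most 12, crops included, and the job is handed in when it is done.

Besides the shell and the picture viewer there is one more tool, called after ">>>" by a JSON object that holds its "op" and its "data". carry_out: Moves the arm, as the interface text tells. Its arguments: {"type":"object","properties":{"plan":{"type":"array"},"force":{"type":"number"}},"required":["plan"]}

```bash
mkdir -p pics; cat > h.py <<'E'
import numpy as np, cv2
from station import *
def cam(n):
    c=camera_info(n); R=cv2.Rodrigues(np.array(c['rvec'],float))[0]
    return c,R,np.array(c['tvec'],float).ravel()
def ray(ci,u,v,z):
    c,R,t=ci; d=R.T@np.array([(u-c['cx'])/c['fx'],(v-c['cy'])/c['fy'],1]); o=-R.T@t
    return o+d*(z-o[2])/d[2]
def cloud(ci,D):
    c,R,t=ci; v,u=np.mgrid[:D.shape[0],:D.shape[1]]
    P=np.stack([(u-c['cx'])/c['fx']*D,(v-c['cy'])/c['fy']*D,D],-1)
    return (P-t)@R
def save(n,im): cv2.imwrite('pics/'+n+'.png',im[...,::-1])
E
python3 - <<'E'
from h import *
for n in('top','scene'):
    ci=cam(n); im,D=snapshot(n); np.savez(n+'.npz',im=im,D=D)
    save(n+'0',cv2.resize(im,(800,600),interpolation=cv2.INTER_CUBIC)); print(n,ci)
print(state())
E
```

```text
top ({'fx': 391.21437266989966, 'fy': 391.21437266989966, 'cx': 256.2903911554696, 'cy': 183.09368065426847, 'rvec': array([ 2.15719357, -2.06156369,  0.22186064]), 'tvec': array([-0.07491649,  0.57673939,  0.84076625])}, array([[ 0.04492009, -0.99898368,  0.00371297],
       [-0.97689904, -0.04470373, -0.20897328],
       [ 0.20892688,  0.0057599 , -0.9779143 ]]), array([-0.07491649,  0.57673939,  0.84076625]))
scene ({'fx': 358.9417588105922, 'fy': 358.9417588105922, 'cx': 257.5321408158176, 'cy': 191.20552805676195, 'rvec': array([ 0.82911316,  2.72397788, -0.84485952]), 'tvec': array([ 0.48060128, -0.18544156,  1.02034201])}, array([[-0.83061134,  0.55685149, -0.00110408],
       [ 0.45974296,  0.68464079, -0.56560003],
       [-0.31419932, -0.47030139, -0.82467896]]), array([ 0.48060128, -0.18544156,  1.02034201]))
{'time_s': 0.1, 'joint_pos': array([-1.24389231e+00,  2.64676904e-01,  1.60518967e+00,  1.46315458e-06,
        1.27371748e+00, -3.68569002e-02]), 'dq': array([-0.0003576 , -0.00050772, -0.00335344,  0.00015631,  0.0017621 ,
       -0.0009164 ]), 'joint_torque': array([ 3.06320853e-04, -5.03622079e+01, -3.58071077e+01,  7.30382977e-02,
        2.33476254e-02, -6.02644513e-05]), 'eef_pos': array([ 0.23999635, -0.63026481,  0.25653889]), 'eef_rot': array([-0.58177087,  0.40187718, -0.40074863,  0.58261301]), 'ft_force': array([0.47437599, 0.08262712, 0.09004067]), 'ft_torque': array([ 0.057196  , -0.03146971, -0.01856806]), 'opening': 0.0882193849850435}
```

View pics/top0.png

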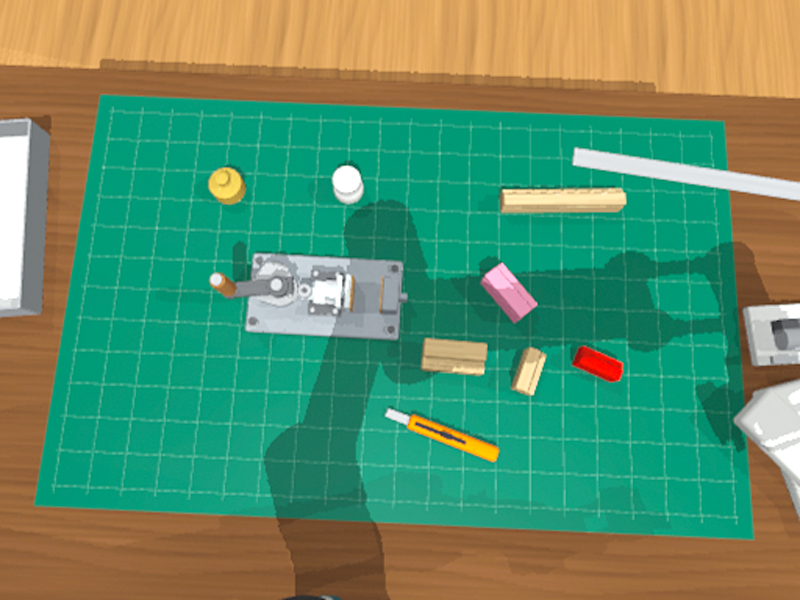

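View pics/scene0.png

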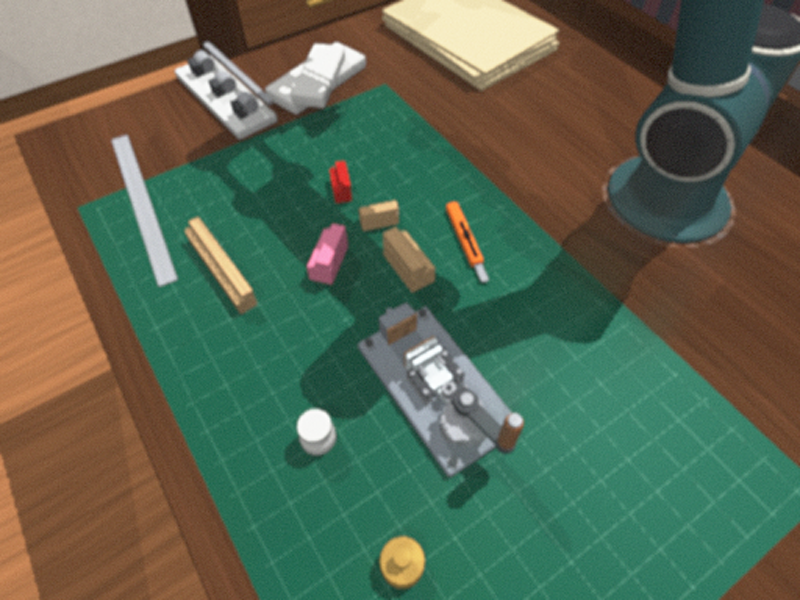

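The pale small block, at about (528,371) in the top view (enlarged), is the moulding. The larger pale one at (455,356) is the decoy. The vice's x axis runs towards image right (about world −y), and the handle is at (218,280). Next I measure from the depth.

```bash
python3 - <<'E'
from h import *
f=np.load('top.npz'); im,D=f['im'],f['D']; ci=cam('top'); P=cloud(ci,D)
hsv=cv2.cvtColor(im,cv2.COLOR_RGB2HSV); s=1.5625
def box(x0,x1,y0,y1): 
    m=np.zeros(D.shape,bool); m[int(y0/s):int(y1/s),int(x0/s):int(x1/s)]=1; return m
def rep(n,m):
    q=P[m]; print(n,len(q),'z pct',np.percentile(q[:,2],[5,50,95]).round(4))
    r=cv2.minAreaRect(q[:,:2].astype(np.float32)*1000); print('  rect',r)
tan=(hsv[...,0]>10)&(hsv[...,0]<30)&(hsv[...,1]>50)
rep('mould',box(505,555,340,402)&tan&(P[...,2]>.01))
rep('mould top',box(505,555,340,402)&tan&(P[...,2]>.036))
rep('mould low',box(505,555,340,402)&tan&(P[...,2]>.02)&(P[...,2]<.031))
rep('decoy',box(415,495,330,380)&tan&(P[...,2]>.01))
rep('mat',box(600,700,420,480))
rep('plate',box(240,410,245,345)&(P[...,2]>.010)&(P[...,2]<.018)&(hsv[...,1]<60))
rep('fixedjaw',box(375,405,265,320)&(P[...,2]>.048))
rep('movjaw',box(335,362,265,320)&(P[...,2]>.045))
rep('handle cap',box(200,240,262,300)&(P[...,2]>.125))
rep('arm',box(225,300,262,310)&(P[...,2]>.056)&(P[...,2]<.08))
for n,b in(('weight',(200,250,160,210)),('jar',(325,370,160,210))): rep(n,box(*b)&(P[...,2]>.04))
a=im[int(235/s):int(350/s),int(195/s):int(420/s)]; a=cv2.resize(a,None,fx=5,fy=5,interpolation=cv2.INTER_CUBIC)
g=np.load('scene.npz')['im'][185:310,220:350]; g=cv2.resize(g,None,fx=4,fy=4,interpolation=cv2.INTER_CUBIC)
g=g[:a.shape[0]] if 0 else g
W=800;c=np.zeros((600,W,3),np.uint8); a=cv2.resize(a,(400,int(400*a.shape[0]/a.shape[1]))); g=cv2.resize(g,(400,385)); c[:a.shape[0],:400]=a; c[:385,400:]=g; save('crop1',c[:400])
E
```

```text
mould 396 z pct [0.018  0.0383 0.0426]
  rect ((466.32159423828125, -246.73155212402344), (30.431333541870117, 64.13816833496094), 71.7638931274414)
mould top 221 z pct [0.0379 0.0403 0.0433]
  rect ((468.20849609375, -241.33731079101562), (18.58968162536621, 63.946929931640625), 71.66275024414062)
mould low 128 z pct [0.0222 0.027  0.0304]
  rect ((465.9885559082031, -246.6409912109375), (30.25278663635254, 63.42238998413086), 71.22824096679688)
decoy 815 z pct [0.0343 0.055  0.0598]
  rect ((465.50091552734375, -103.29362487792969), (80.64539337158203, 159.32177734375), 29.565093994140625)
mat 2496 z pct [-0.0016  0.0012  0.0039]
  rect ((356.33331298828125, -282.14752197265625), (87.0016098022461, 453.4956970214844), 2.1937005519866943)
plate 2894 z pct [0.0115 0.0142 0.0167]
  rect ((569.6571655273438, 68.66287231445312), (235.0376739501953, 123.93644714355469), 89.28421020507812)
fixedjaw 257 z pct [0.0542 0.0578 0.0605]
  rect ((492.50347900390625, -35.665016174316406), (204.1512908935547, 27.65079689025879), 2.4835803508758545)
movjaw 208 z pct [0.0475 0.0557 0.0587]
  rect ((488.09814453125, 3.726287841796875), (222.2347412109375, 38.885581970214844), 20.79573631286621)
handle cap 81 z pct [0.1267 0.1332 0.1364]
  rect ((474.8517150878906, 79.99726867675781), (315.2110595703125, 19.96847152709961), 54.356666564941406)
arm 449 z pct [0.0616 0.0677 0.0758]
  rect ((569.08349609375, 158.41513061523438), (32.889503479003906, 98.32689666748047), 3.8391194343566895)
weight 64 z pct [0.0414 0.0505 0.0533]
  rect ((572.8447265625, 91.3421630859375), (464.8692932128906, 19.235000610351562), 41.0032844543457)
jar 257 z pct [0.0453 0.05   0.0529]
  rect ((577.535888671875, 7.037391662597656), (389.9677429199219, 42.16938400268555), 11.930733680725098)
```

View pics/crop1.png

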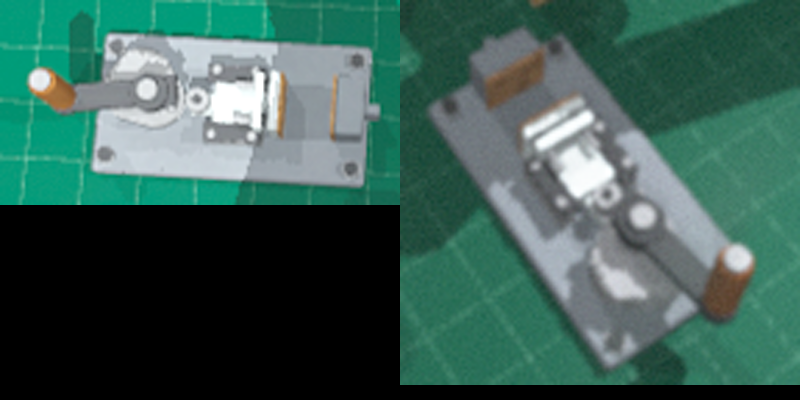

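The crops show the lobe (pale cam disc) pointing away from the jaws and towards image-up (vice −x, +y). The short way round is therefore clockwise in the top view. The jaws are the grey blocks with cork faces at crop x≈280 and ≈333. I'll tighten the numbers.

```bash
python3 - <<'E'
from h import *
from scipy.spatial.transform import Rotation as Ro
f=np.load('top.npz'); im,D=f['im'],f['D']; ci=cam('top'); P=cloud(ci,D)
hsv=cv2.cvtColor(im,cv2.COLOR_RGB2HSV)
m=np.zeros(D.shape,bool); m[157:221,154:262]=1
q=P[m&(P[...,2]>.010)&(P[...,2]<.018)&(hsv[...,1]<60)]
b=cv2.boxPoints(cv2.minAreaRect(q[:,:2].astype(np.float32))); print('plate corners',b.round(4).tolist())
e=b[np.argsort(b[:,1])]; vx=e[:2].mean(0)-e[2:].mean(0); vx/=np.linalg.norm(vx); vy=np.array([-vx[1],vx[0]]); o=b.mean(0)
print('vice o',o,'vx',vx,'vy',vy,'yaw vy from world x',np.arctan2(vy[1],vy[0]))
V=np.stack([(P[...,:2]-o)@vx,(P[...,:2]-o)@vy],-1); z=P[...,2]
inb=(abs(V[...,1])<.05)&(abs(V[...,0])<.13)
for n,x0,x1,zl,zh in(('fixed',.055,.13,.05,.065),('moving',-.02,.045,.049,.065)):
    k=inb&(z>zl)&(z<zh)&(V[...,0]>x0)&(V[...,0]<x1); w=V[k]; print(n,k.sum(),'x',np.percentile(w[:,0],[1,5,50,95,99]).round(4),'y',np.percentile(w[:,1],[2,50,98]).round(4))
cork=(hsv[...,0]<22)&(hsv[...,1]>80)
for x0,x1 in((.055,.09),(0,.05)):
    k=inb&cork&(V[...,0]>x0)&(V[...,0]<x1)&(z>.02); w=V[k]; print('cork',k.sum(),np.percentile(w[:,0],[5,50,95]).round(4),'y',np.percentile(w[:,1],[5,95]).round(4),'z',np.percentile(z[k],[5,95]).round(3))
for n,(u,v) in(('hub',(177.3,182)),('cap',(138.8,178.4))):
    u0,v0=int(u),int(v); zz=np.median(z[v0-1:v0+2,u0-1:u0+2]); p=ray(ci,u,v,zz); print(n,p.round(4),'vice',((p[:2]-o)@vx).round(4),((p[:2]-o)@vy).round(4))
k=(z>.125)&(z<.145)&(V[...,0]<-.08)&(V[...,0]>-.2)&(abs(V[...,1])<.06); print('cap mean',P[k].mean(0),V[k].mean(0),k.sum())
R=Ro.from_quat(state()['eef_rot']).as_matrix(); print('toolx',R[:,0],'yaw',np.arctan2(R[1,0],R[0,0]),'tooly',R[:,1])
E
```

```text
plate corners [[0.5062000155448914, -0.04809999838471413], [0.6302000284194946, -0.04960000142455101], [0.6330999732017517, 0.18539999425411224], [0.5091999769210815, 0.18690000474452972]]
vice o [0.5696572 0.0686629] vx [-0.01249265 -0.999922  ] vy [ 0.999922   -0.01249265] yaw vy from world x -0.012492976
fixed 253 x [0.0876 0.0884 0.1007 0.1129 0.1139] y [-0.0243 -0.0012  0.0234]
moving 179 x [0.0113 0.0223 0.0355 0.0441 0.0447] y [-0.0235 -0.0002  0.0232]
cork 21 [0.0877 0.0884 0.0894] y [-0.0245  0.0204] z [0.054 0.06 ]
cork 45 [0.0436 0.0455 0.046 ] y [-0.0235  0.0197] z [0.036 0.058]
hub [0.5707 0.1302 0.0758] vice -0.0615 0.0003
cap [0.5625 0.1994 0.1353] vice -0.1307 -0.0088
cap mean [0.56079919 0.19952018 0.1321317 ] [-0.13073641 -0.01049208] 79
toolx [ 0.35579053 -0.93456361 -0.00198999] yaw -1.207035764962118 tooly [-6.38137020e-04  1.88638224e-03 -9.99998017e-01]
```

>>> {"op": "carry_out", "data": {"plan": [[0.0226,0.0383,-0.01,0.089,0.088],[0.0226,0.0383,-0.01,0.089,0.088],[0.0226,0.0383,-0.01,0.089,0.088],[0.0226,0.0383,-0.01,0.089,0.088],[0.0226,0.0383,-0.01,0.089,0.088],[0.0226,0.0383,-0.01,0.089,0.088],[0.0226,0.0383,-0.01,0.089,0.088],[0.0226,0.0383,-0.01,0.089,0.088],[0.0226,0.0383,-0.01,0.089,0.088],[0.0226,0.0383,-0.01,0.089,0.088],[0,0,0,0,0.088],[0,0,0,0,0.088]], "force": 15}}

```text
time_s: 1.6
eef_pos: [0.466, -0.248, 0.1575]
eef_rot: [0.698, -0.112, 0.111, -0.698]
ft_force: [0.3, -0.5, 0.9]
opening: 0.0881
```

```bash
python3 - <<'E'
from h import *
from scipy.spatial.transform import Rotation as Ro
s=state();R=Ro.from_quat(s['eef_rot']).as_matrix(); print(s['eef_pos'],np.arctan2(R[1,0],R[0,0]))
ci=cam('wrist'); im,D=snapshot('wrist'); P=cloud(ci,D); save('wrist1',im)
hsv=cv2.cvtColor(im,cv2.COLOR_RGB2HSV)
for zl in(.01,.036):
    m=(hsv[...,0]>10)&(hsv[...,0]<30)&(hsv[...,1]>50)&(P[...,2]>zl)&(P[...,2]<.045)&(np.hypot(P[...,0]-.466,P[...,1]+.247)<.05)
    print(m.sum(),cv2.minAreaRect(P[m][:,:2].astype(np.float32)*1000), np.percentile(P[m][:,2],[5,95]))
E
```

```text
[ 0.46595548 -0.24795032  0.15754579] -0.3168112975879201
2229 ((467.30548095703125, -244.15548706054688), (30.298221588134766, 62.969974517822266), 71.5187759399414) [0.01830105 0.03952066]
1320 ((469.4020080566406, -238.4607391357422), (18.124584197998047, 62.86106491088867), 70.35196685791016) [0.03722968 0.03965834]
```

View pics/wrist1.png

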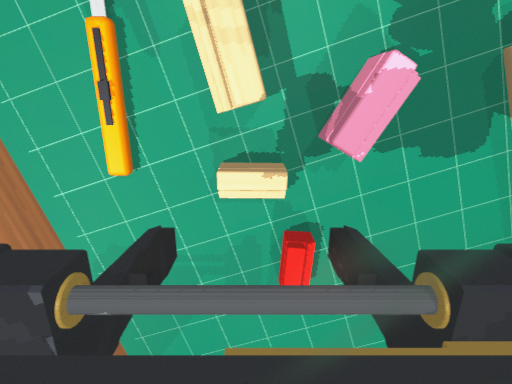

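The wrist view shows the moulding at (252,181) between the finger lines, with the red block clear of the fingers. Both measurements agree within 2.5 mm. Descending to grip.

>>> {"op": "carry_out", "data": {"plan": [[0.001,0.002,-0.03,-0.003,0.088],[0,0,-0.03,0,0.088],[0,0,-0.03,0,0.088],[0,0,-0.02,0,0.088],[0,0,-0.013,0,0.088],[0,0,-0.0075,0,0.088],[0,0,0,0,0.088],[0,0,0,0,0.06],[0,0,0,0,0.055],[0,0,0,0,0.055],[0,0,0,0,0.055],[0,0,0,0,0.055],[0,0,0,0,0.055]], "force": 15}}

```text
time_s: 3.28
eef_pos: [0.4676, -0.246, 0.0278]
eef_rot: [0.698, -0.112, 0.113, -0.698]
ft_force: [-0.9, -0.4, 6.2]
opening: 0.0636
```

>>> {"op": "carry_out", "data": {"plan": [[0,0,0.015,0,0.055],[0,0,0.035,0,0.055],[0,0,0.04,0,0.055],[0,0,0.03,0,0.055],[0.0145,0.0354,0,0.044,0.055],[0.0145,0.0354,0,0.044,0.055],[0.0145,0.0354,0,0.044,0.055],[0.0145,0.0354,0,0.044,0.055],[0.0145,0.0354,0,0.044,0.055],[0.0145,0.0354,0,0.044,0.055],[0.0145,0.0354,0,0.044,0.055],[0,0,0,0,0.055],[0,0,0,0,0.055]]}}

```text
time_s: 4.9
eef_pos: [0.5683, 0.0018, 0.1472]
eef_rot: [0.707, -0.004, 0.004, -0.707]
ft_force: [0.1, 0.2, -0.5]
opening: 0.0637
```

```bash
python3 - <<'E'
from h import *
from scipy.spatial.transform import Rotation as Ro
s=state();R=Ro.from_quat(s['eef_rot']).as_matrix(); print(s['eef_pos'],np.arctan2(R[1,0],R[0,0]),R[:,1],s['opening'])
ci=cam('wrist'); im,D=snapshot('wrist'); P=cloud(ci,D); save('wrist2',im); np.savez('w2.npz',im=im,D=D)
o=np.array([.5697,.0687]);vx=np.array([-.0125,-.9999]);vy=np.array([.9999,-.0125])
hsv=cv2.cvtColor(im,cv2.COLOR_RGB2HSV); z=P[...,2]
V=np.stack([(P[...,:2]-o)@vx,(P[...,:2]-o)@vy],-1)
m=(hsv[...,0]>10)&(hsv[...,0]<30)&(hsv[...,1]>50)&(z>.09)&(z<.18)&(abs(V[...,0]-.0667)<.05)&(abs(V[...,1])<.05)
w=V[m]; print('mould',m.sum(),np.percentile(w[:,0],[1,50,99]).round(4),np.percentile(w[:,1],[1,50,99]).round(4),np.percentile(z[m],[2,50,98]).round(4), cv2.minAreaRect(w.astype(np.float32)*1000))
for n,x0,x1,zl in(('fixed',.06,.13,.05),('moving',-.02,.06,.052)):
    k=(z>zl)&(z<.065)&(abs(V[...,1])<.04)&(V[...,0]>x0)&(V[...,0]<x1)
    if k.sum()>5: w=V[k]; print(n,k.sum(),np.percentile(w[:,0],[1,5,50,95,99]).round(4),np.percentile(w[:,1],[1,50,99]).round(4),np.percentile(z[k],[5,95]))
k=(z>.125)&(z<.14)&(V[...,0]<-.08); 
if k.sum()>5: print('cap',P[k].mean(0),V[k].mean(0))
E
```

```text
[0.56825286 0.00181198 0.14724253] -0.011656194288501303 [-5.91280196e-04 -4.37816539e-04 -9.99999729e-01] 0.06372336301589257
mould 8895 [0.0503 0.053  0.08  ] [-0.0309  0.0002  0.0313] [0.122  0.1567 0.159 ] ((65.62835693359375, -2.0703125), (74.58961486816406, 31.450637817382812), 89.45401763916016)
moving 1466 [0.0192 0.0199 0.034  0.0422 0.0431] [-0.0229  0.0009  0.0248] [0.05346221 0.05576072]
```

View pics/wrist2.png

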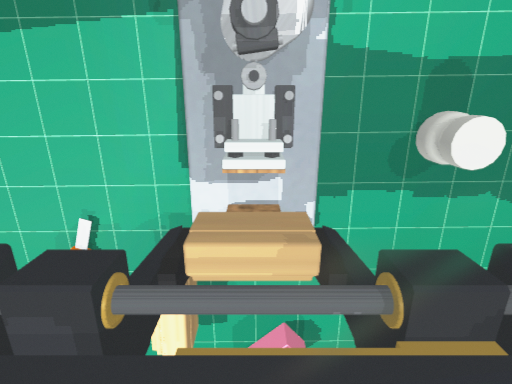

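The moulding hangs square above the gap, at (253,243), with the open moving jaw at (253,165) and its lip towards it. Lowering gently.

>>> {"op": "carry_out", "data": {"plan": [[0,0,-0.025,0,0.055],[0,0,-0.02,0,0.055],[0,0,-0.015,0,0.055],[0,0,-0.012,0,0.055],[0,0,-0.01,0,0.055],[0,0,-0.01,0,0.055],[0,0,-0.006,0,0.055],[0,0,-0.004,0,0.055],[0,0,0,0,0.055],[0,0,0,0,0.055]]}}

```text
time_s: 6.2
eef_pos: [0.569, 0.002, 0.0455]
eef_rot: [0.707, -0.004, 0.004, -0.707]
ft_force: [-0.8, -0.7, -1.5]
opening: 0.0639
```

>>> {"op": "carry_out", "data": {"plan": [[0,0,-0.002,0,0.055],[0,0,-0.0015,0,0.055],[0,0,-0.0005,0,0.055],[0,0,0,0,0.055],[0,0,0,0,0.055]]}}

```text
time_s: 6.82
eef_pos: [0.5688, 0.002, 0.0418]
eef_rot: [-0.707, 0.004, -0.004, 0.707]
ft_force: [-2.3, 1.0, 6.2]
opening: 0.0641
```

Seated: the vertical force of 6 N is the same as on the bench at pick-up. Now I open the fingers and go straight up.

>>> {"op": "carry_out", "data": {"plan": [[0,0,0,0,0.07],[0,0,0,0,0.076],[0,0,0,0,0.082],[0,0,0,0,0.084],[0,0,0,0,0.084],[0,0,0.015,0,0.084],[0,0,0.03,0,0.084],[0,0,0.04,0,0.084],[0,0,0.04,0,0.084],[0,0,0.03,0,0.084],[0,0.04,0.01,0,0.084],[0,0.05,0,0,0.084],[0,0.04,0,0,0.084],[0,0,0,0,0.084]]}}

```text
time_s: 8.57
eef_pos: [0.5687, 0.1344, 0.2075]
eef_rot: [-0.707, 0.002, -0.004, 0.707]
ft_force: [0.4, -0.9, 0.4]
opening: 0.0837
```

```bash
python3 - <<'E'
from h import *
s=state(); print(s['eef_pos'],s['joint_pos'])
o=np.array([.5697,.0687]);vx=np.array([-.0125,-.9999]);vy=np.array([.9999,-.0125])
c=np.zeros((576,512*3//2,3),np.uint8)
for n in('top','wrist'):
    ci=cam(n); im,D=snapshot(n); P=cloud(ci,D); z=P[...,2]; np.savez(n+'3.npz',im=im,D=D)
    if n=='wrist': save('wrist3',im)
    hsv=cv2.cvtColor(im,cv2.COLOR_RGB2HSV)
    V=np.stack([(P[...,:2]-o)@vx,(P[...,:2]-o)@vy],-1)
    k=(z>.122)&(z<.145)&(V[...,0]<-.09)&(V[...,0]>-.17)&(abs(V[...,1])<.05); print(n,'cap',k.sum(),P[k].mean(0) if k.sum() else 0,V[k].mean(0) if k.sum() else 0)
    k=(z>.047)&(z<.062)&(abs(V[...,1])<.045)&(V[...,0]>.049)&(V[...,0]<.084); w=V[k]
    if k.sum()>20: print('mould lip',k.sum(),cv2.minAreaRect(w.astype(np.float32)*1000),np.percentile(w,[2,98],axis=0).round(4),np.percentile(z[k],[5,95]))
    k=(z>.07)&(z<.085)&(np.hypot(V[...,0]+.0615,V[...,1])<.014); print('hub',k.sum(),V[k].mean(0) if k.sum() else 0)
E
```

```text
[0.5687032  0.13439688 0.20753089] [1.89188936e-01 1.29737219e-01 1.85823447e+00 5.01459118e-04
 1.15200923e+00 1.97415380e-01]
top cap 0 0 0
mould lip 215 ((62.08306884765625, -0.4867820739746094), (18.18570327758789, 63.97300338745117), 0.11281119287014008) [[ 0.0536 -0.0321]
 [ 0.0709  0.029 ]] [0.05082618 0.05652911]
hub 83 [-0.06165391  0.00023449]
wrist cap 803 [0.56332361 0.20413592 0.13051992] [-0.13534267 -0.0080687 ]
mould lip 582 ((55.20967483520508, 0.019580841064453125), (64.09111022949219, 11.982324600219727), 89.58354187011719) [[ 0.0498 -0.0301]
 [ 0.0609  0.0306]] [0.04820573 0.05351492]
hub 235 [-0.06588549  0.00050468]
```

View pics/wrist3.png

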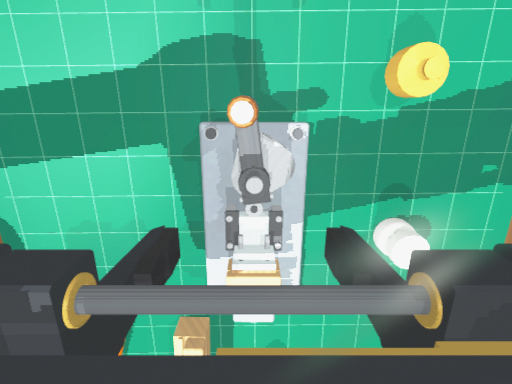

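The moulding stands square in the gap (top view: lip 53–71 mm, so about 1.5 mm off mid-gap and 0.5 mm along the jaws). The wrist view shows the handle cap at (242,112) and the hub at (254,185), with the lobe up and to the right, which confirms clockwise. Next I grip the handle.

>>> {"op": "carry_out", "data": {"plan": [[-0.002,0.02,0,0,0.084],[-0.003,0.025,0,0,0.084],[-0.0017,0.0204,0,0,0.084],[0,0,-0.03,0,0.084],[0,0,-0.03,0,0.084],[0,0,-0.025,0,0.084],[0,0,-0.0185,0,0.084],[0,0,0,0,0.06],[0,0,0,0,0.035],[0,0,0,0,0.015],[0,0,0,0,0.015],[0,0,0,0,0.015],[0,0,0,0,0.015],[0,0,0,0,0.015]], "force": 28}}

```text
time_s: 10.42
eef_pos: [0.5621, 0.1974, 0.1028]
eef_rot: [0.707, -0.004, 0.004, -0.707]
ft_force: [0.2, 0.0, 1.0]
opening: 0.0224
```

```bash
python3 - <<'E'
import numpy as np
c=np.array([.5705,.1303]); p=np.array([.5621,.1974])-c; r=np.hypot(*p); a0=np.arctan2(p[1],p[0]); print(r,a0)
a=a0-.1*np.arange(33); q=np.stack([r*np.cos(a),r*np.sin(a)],1)
for i,d in enumerate(np.diff(q,axis=0)): print(i+1,(d*1e4).round().astype(int).tolist(), (c+q[i+1]).round(4))
E
```

```text
0.06762373843555233 1.695334740268434
1 [67, 5] [0.5688 0.1979]
2 [68, -2] [0.5756 0.1977]
3 [67, -8] [0.5823 0.1969]
4 [66, -15] [0.5889 0.1954]
5 [64, -22] [0.5953 0.1932]
6 [62, -28] [0.6015 0.1904]
7 [58, -34] [0.6073 0.187 ]
8 [55, -40] [0.6128 0.1831]
9 [51, -45] [0.6178 0.1786]
10 [46, -50] [0.6224 0.1736]
11 [41, -54] [0.6265 0.1682]
12 [35, -58] [0.63   0.1624]
13 [29, -61] [0.6329 0.1563]
14 [23, -64] [0.6352 0.15  ]
15 [16, -66] [0.6368 0.1434]
16 [10, -67] [0.6378 0.1367]
17 [3, -68] [0.6381 0.13  ]
18 [-4, -67] [0.6378 0.1232]
19 [-10, -67] [0.6367 0.1166]
20 [-17, -65] [0.635 0.11 ]
21 [-23, -63] [0.6327 0.1037]
22 [-30, -61] [0.6297 0.0976]
23 [-36, -57] [0.6261 0.0919]
24 [-41, -54] [0.622  0.0865]
25 [-46, -49] [0.6174 0.0816]
26 [-51, -44] [0.6123 0.0771]
27 [-55, -39] [0.6068 0.0732]
28 [-59, -33] [0.6009 0.0699]
29 [-62, -27] [0.5947 0.0672]
30 [-64, -21] [0.5883 0.0651]
31 [-66, -14] [0.5817 0.0636]
32 [-67, -8] [0.575  0.0628]
```

>>> {"op": "carry_out", "data": {"plan": [[0.0067,0.0005,0,-0.1,0.015],[0.0068,-0.0002,0,-0.1,0.015],[0.0067,-0.0008,0,-0.1,0.015],[0.0066,-0.0015,0,-0.1,0.015],[0.0064,-0.0022,0,-0.1,0.015],[0.0062,-0.0028,0,-0.1,0.015],[0,0,0,0,0.015]]}}

```text
time_s: 11.3
eef_pos: [0.6018, 0.19, 0.1028]
eef_rot: [0.674, -0.213, 0.213, -0.674]
ft_force: [1.2, -1.2, 1.0]
opening: 0.022
```

>>> {"op": "carry_out", "data": {"plan": [[0.0058,-0.0034,0,-0.1,0.015],[0.0055,-0.004,0,-0.1,0.015],[0.0051,-0.0045,0,-0.1,0.015],[0.0046,-0.005,0,-0.1,0.015],[0,0,0,0,0.015]]}}

```text
time_s: 11.92
eef_pos: [0.6214, 0.1735, 0.1028]
eef_rot: [0.619, -0.343, 0.341, -0.618]
ft_force: [-4.6, 0.3, 4.4]
opening: 0.0219
```

>>> {"op": "carry_out", "data": {"plan": [[0.0041,-0.0054,0,-0.1,0.015],[0.0035,-0.0058,0,-0.1,0.015],[0.0029,-0.0061,0,-0.1,0.015],[0.0023,-0.0064,0,-0.1,0.015],[0,0,0,0,0.015]]}}

```text
time_s: 12.55
eef_pos: [0.6328, 0.1515, 0.1028]
eef_rot: [0.539, -0.46, 0.456, -0.538]
ft_force: [-9.3, 4.7, 7.3]
opening: 0.022
```

>>> {"op": "carry_out", "data": {"plan": [[0.0006,-0.0066,0,-0.1,0.015],[0.0003,-0.0067,0,-0.1,0.015],[0,0,0,0,0.015]]}}

```text
time_s: 12.92
eef_pos: [0.6349, 0.1392, 0.1028]
eef_rot: [-0.489, 0.511, -0.508, 0.491]
ft_force: [-4.3, 8.7, 3.7]
opening: 0.0224
```

>>> {"op": "carry_out", "data": {"plan": [[0.0,-0.0068,0,-0.1,0.015],[-0.0006,-0.0067,0,-0.1,0.015],[-0.001,-0.0067,0,-0.1,0.015],[0,0,0,0,0.015]]}}

```text
time_s: 13.42
eef_pos: [0.6335, 0.1189, 0.1028]
eef_rot: [-0.408, 0.579, -0.576, 0.409]
ft_force: [-4.6, 8.0, 3.6]
opening: 0.0221
```

>>> {"op": "carry_out", "data": {"plan": [[-0.0022,-0.0065,0,-0.1,0.015],[-0.0024,-0.0063,0,-0.1,0.015],[0,0,0,0,0.015]]}}

```text
time_s: 13.8
eef_pos: [0.6284, 0.1049, 0.1027]
eef_rot: [-0.349, 0.616, -0.614, 0.348]
ft_force: [-4.5, 3.9, 5.4]
opening: 0.0223
```

>>> {"op": "carry_out", "data": {"plan": [[-0.0032,-0.006,0,-0.1,0.015],[0,0,0,0,0.015]]}}

```text
time_s: 14.05
eef_pos: [0.6246, 0.0985, 0.1027]
eef_rot: [-0.319, 0.633, -0.631, 0.317]
ft_force: [-8.2, 2.6, 7.1]
opening: 0.0224
```

>>> {"op": "carry_out", "data": {"plan": [[-0.0036,-0.0057,0,-0.1,0.015],[0,0,0,0,0.015]]}}

```text
time_s: 14.3
eef_pos: [0.6208, 0.0932, 0.1027]
eef_rot: [-0.287, 0.648, -0.646, 0.284]
ft_force: [-7.6, 4.2, 6.9]
opening: 0.0222
```

>>> {"op": "carry_out", "data": {"plan": [[-0.0053,-0.0045,0,-0.1,0.015],[0,0,0,0,0.015]]}}

```text
time_s: 14.55
eef_pos: [0.6165, 0.0886, 0.1028]
eef_rot: [-0.253, 0.661, -0.66, 0.253]
ft_force: [-4.9, 4.7, 4.1]
opening: 0.0224
```

>>> {"op": "carry_out", "data": {"plan": [[-0.0046,-0.0049,0,-0.1,0.015],[0,0,0,0,0.015],[0,0,0,0,0.015]]}}

```text
time_s: 14.92
eef_pos: [0.6109, 0.0793, 0.1026]
eef_rot: [-0.224, 0.68, -0.66, 0.226]
ft_force: [-8.9, 20.3, 7.9]
opening: 0.0219
```

```bash
python3 - <<'E'
from h import *
from scipy.spatial.transform import Rotation as Ro
s=state();R=Ro.from_quat(s['eef_rot']).as_matrix(); print(s['joint_pos'],np.arctan2(R[1,0],R[0,0]),R[:,1],s['eef_pos'],s['ft_force'])
E
```

```text
[0.07367923 0.29335778 1.87167478 0.03442438 0.9809354  2.54865751] -2.4943491601999037 [-0.00619396  0.02822224 -0.99958248] [0.61091493 0.07927507 0.10262479] [-8.87709184 20.27220484  7.9476874 ]
```

The last joint ran up to its range end (2.549 of 2.55), which tilted the tool slightly. I'm turning the wrist back, since the handle spins on its pin.

>>> {"op": "carry_out", "data": {"plan": [[0,0,0,0.1,0.015],[0,0,0,0.1,0.015],[0,0,0,0.1,0.015],[0,0,0,0,0.015],[0,0,0,0,0.015]]}}

```text
time_s: 15.55
eef_pos: [0.6105, 0.0788, 0.1026]
eef_rot: [-0.323, 0.639, -0.619, 0.323]
ft_force: [-10.9, 18.6, 9.0]
opening: 0.0226
```

```bash
python3 - <<'E'
from h import *
from scipy.spatial.transform import Rotation as Ro
s=state();R=Ro.from_quat(s['eef_rot']).as_matrix(); print(s['joint_pos'],np.arctan2(R[1,0],R[0,0]),R[:,1],s['eef_pos'],s['ft_force'])
ci=cam('wrist'); im,D=snapshot('wrist'); save('wrist4',im)
E
```

```text
[0.07389955 0.29625652 1.86783312 0.03197904 0.9885748  2.24966713] -2.1936733691229433 [-0.01277499  0.02583302 -0.99958464] [0.61050036 0.07876949 0.10263463] [-10.90772527  18.56585052   9.01063124]
```

View pics/wrist4.png

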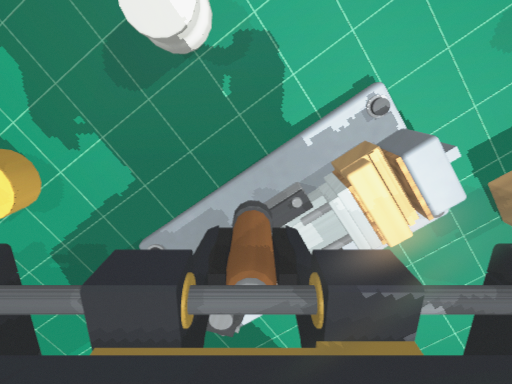

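The wrist picture shows the jaw shut on the moulding at (375,195) and the handle held at (250,240). A radial strain of about 21 N is left over from the joint-limit jump, so I'm relieving it along the force direction.

>>> {"op": "carry_out", "data": {"plan": [[-0.001,0.002,0,0,0.015],[-0.0005,0.0015,0,0,0.015],[0,0,0,0,0.015]]}}

```text
time_s: 15.98
eef_pos: [0.611, 0.0796, 0.1027]
eef_rot: [-0.322, 0.637, -0.621, 0.324]
ft_force: [-4.3, 9.3, 5.3]
opening: 0.0223
```

>>> {"op": "carry_out", "data": {"plan": [[-0.0008,0.0015,0,0,0.015],[-0.0004,0.001,0,0,0.015],[0,0,0,0,0.015],[0,0,0,0,0.015]]}}

```text
time_s: 16.48
eef_pos: [0.6112, 0.08, 0.1027]
eef_rot: [-0.321, 0.636, -0.622, 0.323]
ft_force: [-1.9, 5.9, 3.8]
opening: 0.0224
```

>>> {"op": "carry_out", "data": {"plan": [[0.0005,0.002,0,0,0.015],[0,0.001,0,0,0.015],[0,0,0,0,0.015],[0,0,0,0,0.015]]}}

```text
time_s: 16.98
eef_pos: [0.6125, 0.0813, 0.1027]
eef_rot: [-0.321, 0.636, -0.623, 0.323]
ft_force: [2.5, -3.3, 1.8]
opening: 0.0225
```

The tangential load is nil about 0.39 rad past the nose, so this is mid-flat. I open the fingers gently.

>>> {"op": "carry_out", "data": {"plan": [[0,0,0,0,0.024],[0,0,0,0,0.026],[0,0,0,0,0.03],[0,0,0,0,0.036],[0,0,0,0,0.044],[0,0,0,0,0.052],[0,0,0,0,0.052]]}}

```text
time_s: 17.85
eef_pos: [0.6115, 0.0821, 0.1025]
eef_rot: [-0.321, 0.636, -0.623, 0.323]
ft_force: [0.1, -0.8, -0.6]
opening: 0.052
```

>>> {"op": "carry_out", "data": {"plan": [[0,0,0.01,0,0.06],[0,0,0.03,0,0.06],[0,0,0.04,0,0.06],[0,0,0.03,0,0.06],[-0.02,0,0.02,0,0.06],[-0.05,0,0.02,0,0.06],[-0.05,0,0.02,0,0.06],[-0.03,0,0,0,0.06],[0,0,0,0,0.06],[0,0,0,0,0.06]]}}

```text
time_s: 19.1
eef_pos: [0.4623, 0.0821, 0.2731]
eef_rot: [-0.321, 0.636, -0.623, 0.323]
ft_force: [0.1, 0.0, 0.4]
opening: 0.0601
```

```bash
python3 - <<'E'
from h import *
o=np.array([.5697,.0687]);vx=np.array([-.0125,-.9999]);vy=np.array([.9999,-.0125])
print(state()['time_s'],state()['eef_pos'],state()['ft_force'])
c=[]
for t in range(2):
    ci=cam('top'); im,D=snapshot('top'); P=cloud(ci,D); z=P[...,2]
    V=np.stack([(P[...,:2]-o)@vx,(P[...,:2]-o)@vy],-1)
    k=(z>.122)&(z<.145)&(np.hypot(V[...,0]+.0615,V[...,1])<.1); print('cap',k.sum(),V[k].mean(0) if k.sum() else 0)
    k=(z>.047)&(z<.062)&(abs(V[...,1])<.045)&(V[...,0]>.04)&(V[...,0]<.12); w=V[k]
    print('lip..fixed',np.percentile(w,[2,98],axis=0).round(4))
    k&=(cv2.cvtColor(im,cv2.COLOR_RGB2HSV)[...,1]>70); print('wood',k.sum(),cv2.minAreaRect(V[k].astype(np.float32)*1000),np.percentile(z[k],[5,95]).round(4))
a=cv2.resize(im[145:225,120:270],(800,427),interpolation=cv2.INTER_CUBIC); save('top4',a)
E
```

```text
19.1 [0.46233297 0.08211836 0.27305186] [0.10291272 0.04232869 0.38183916]
cap 86 [-0.00861627  0.04293164]
lip..fixed [[ 0.0418 -0.0298]
 [ 0.1131  0.0265]]
wood 263 ((72.07618713378906, -0.9415073394775391), (62.917076110839844, 35.10239028930664), 89.43356323242188) [0.0516 0.0575]
cap 86 [-0.00849611  0.04301428]
lip..fixed [[ 0.0417 -0.0297]
 [ 0.1131  0.0262]]
wood 263 ((72.0782699584961, -1.2904205322265625), (63.19776153564453, 34.88538360595703), 88.36946868896484) [0.0514 0.0577]
```

View pics/top4.png

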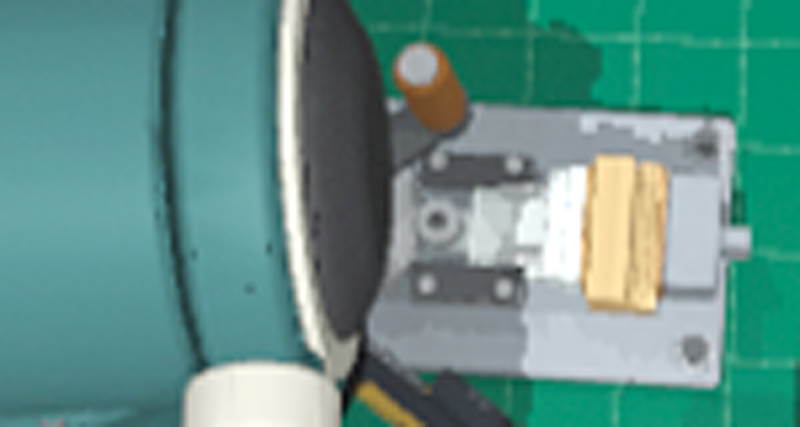

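The handle at (420,65) stayed where I released it over a second ago, and two pictures agree. The jaw is shut, and the moulding at (625,232) is square between the jaws.

```bash
python3 -c "
from station import *
print(finish_job())"
```

```text
the job is handed in; nothing more can be done
None
```

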